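Dry-stack a model rocket on its assembly stand

TASK

Dry-fit the small rocket for its check before gluing: build it upright on the assembly stand, one part at a time from the bottom up. Slip the finned booster over the stand's mandrel, then push the avionics bay into the booster, the payload tube over the avionics bay and last the nose cone into the payload tube, each fully home so that its shoulder sits flush on the part below. Do not knock any of the parts over, and leave the finished rocket standing free.

Things in the scene. Friction and masses are not known exactly. Their poses are not given: they have to be found in the camera images.
- stand: Assembly stand, fixed: plywood base 86 x 86 x 12 mm with an upright aluminium mandrel in its middle, 28 mm in diameter and 47 mm high above the base, its top 11 mm tapering to 14 mm. Origin: centre of the underside, on the bench; z up along the mandrel (tip at z = 59 mm).
- booster: Booster: upright white card tube with four plywood fins; 48 mm outside, 80 mm high. The fins reach 48 mm from the axis, along x and y, below z = 38. Bottom bore 32 mm wide, 55 deep; top socket 40.6 mm wide, 25 deep. Origin: centre of the bottom; z up. Home with its bottom on the stand's base (origin 12 mm above the stand's). Grasp the tube at z = 60 mm, any yaw.
- avionics_bay: Avionics bay, upright: aluminium band 48 mm in diameter, z = 22 to 60 mm, with a black spigot below and above, each 37 mm in diameter, 22 long, the end 7 mm tapering to 26. A steel U-bolt on top reaches z = 88. Origin: centre of the lower end; z up. Home with the band on the booster's top rim (origin 58 mm above the booster's). Grasp the band at z = 46 mm, fingertips not below the band.
- payload_tube: Payload tube: plain upright white card tube without fins, open at both ends; 48 mm outside, 40.6 mm inside, 70 mm high. Starts on the flat cardboard sheet, whose top is at z = 4 mm. Origin: centre of the bottom; z up. Home with its bottom on the avionics bay's band, over the upper spigot (origin 60 mm above the bay's). Grasp at z = 48 mm.
- nose: Nose cone, upright on the 4 mm cardboard sheet: grey, 48 mm in diameter, cylindrical from z = 22 to 54 mm, then rounded to a blunt tip at z = 90; black shoulder below, 37 mm wide, 22 long, the end 7 mm tapering to 26. Origin: centre of the lower end; z up. Home with the grey part on the payload tube's top rim (origin 48 mm above the tube's). Grasp the cylinder at z = 46 mm.
Mind the look-alikes: they are no part of the job. Leave any purple or yellow look-alike of the avionics_bay alone.

How it is judged:
On the way, in this order (a step that is already met when the one before it is completed fails the run):
1. the finned booster is home on the stand (z of booster in the frame of stand between 0.008 and 0.016 m and horizontal distance between booster and stand below 0.006 m and angle between booster's own z axis and vertical below 0.06 rad), for 0.2 s.
2. the avionics bay is home in the booster (z of avionics_bay in the frame of booster between 0.054 and 0.062 m and horizontal distance between avionics_bay and booster below 0.006 m and angle between avionics_bay's own z axis and vertical below 0.06 rad), for 0.2 s.
3. the payload tube is home on the avionics bay (z of payload_tube in the frame of avionics_bay between 0.056 and 0.064 m and horizontal distance between payload_tube and avionics_bay below 0.006 m and angle between payload_tube's own z axis and vertical below 0.06 rad), for 0.2 s.
4. the nose cone is home in the payload tube (z of nose in the frame of payload_tube between 0.044 and 0.052 m and horizontal distance between nose and payload_tube below 0.006 m and angle between nose's own z axis and vertical below 0.06 rad), for 0.2 s.
At the end, for the whole second after the job is handed in: Booster on the stand, avionics bay in the booster, payload tube on the bay, nose cone in the payload tube: each within 4 mm of its seated height, within 6 mm of the axis of the part below, upright within 0.06 rad, and at rest (under 20 mm/s) (all of step 1 and all of step 2 and all of step 3 and all of step 4 and linear speed of each of booster, avionics_bay, payload_tube, nose below 0.02 m/s); the robot touches nothing.
It fails at once if a rocket part is knocked over (tilts more than 0.6 rad) (angle between any of booster, avionics_bay, payload_tube, nose's own z axis and vertical above 0.6 rad).
It also fails if it takes over 128 s, if anything falls off the work surface, if the arm or the gripper's body presses on something with over 40 N, if the wrist force passes 120 N, or if a joint passes its speed limit or range.

ROBOT

A 6-joint arm with a two-finger parallel gripper is mounted at the origin on a cart in front of the work surface, level with it; the furniture and walls round the work are solid. World frame = base frame: x ahead of the robot, y to its left, z up, the work surface at z = 0. Lengths are in m, angles in rad, forces in N, time in s.
With the tool pointing down it reaches from about 0.25 to 0.8 m from the base axis. Payload 3.9 kg.
Tool frame: the origin (TCP) lies at the very end of the fingers, on their centre line; the grasp point (between the pads) lies 19 mm behind it; z points along the fingers, y is the line along which they close (so a half turn about z gives the same grasp; the last joint's range is limited). The gripper opens to 85 mm and grips with 20 to 120 N. Pads are 22 mm wide; open, the fingers measure 114 mm over their backs; the gripper's body (76 mm by 85 mm) begins 54 mm behind the grasp point. The pads swing forward as they close: fully open they stand 13 mm farther back than shut.
Start: joints at [-1.254, 0.26, -0.138, 1.173, 0, 1.571], TCP at [0.164, -0.499, 0.231] pointing down, gripper open.
Joint ranges: [-2.78, 2.78], [-0.83, 1.72], [-1.28, 1.37], [-1.9, 2.12], [-1.57, 1.48], [-3.14, 3.14]. Speed limits (rad/s): [2.57, 2.57, 3.14, 3.14, 3.14, 3.14].

INTERFACE

Orientations are given as a unit quaternion [w, x, y, z].
In Python, from bench import robot gives the robot as it stands. The module is installed in compiled form; this text tells all that it offers.
- The arm moves only by the shell command python3 -m handwheel 'ROWS' [FORCE]. ROWS is JSON, a list of rows, each a list of 3 entries, a list of its own where there are three numbers: the shift along the tool's x, y, z in units of 30 mm (1.0 is 30 mm), then the turn, a rotation vector about the tool's x, y, z in units of 10 degrees (1.0 is 10 degrees), then the finger opening in mm, from 0 to 85.4. A call has 1 to 12 rows; each row is the pose to reach, as a shift and turn from the pose commanded when the call began, along the tool's axes at that moment; what a row does not reach only later rows make up. A row lasts 1/8 s, in which the tool goes at most 62.5 mm and 10.7 degrees, less where a joint would pass 70% of its speed; a pose out of reach is approached as far as the arm can. A call with a gripper value outside its range is refused whole. The fingers move at their own pace and stop on an object; FORCE is the grip in N (left out, the last holds). Time passes only in rows, so rows that repeat a pose let the fingers close. It gives the time, the measured TCP pose, the force, the opening and the grip force at its end, in the units of the state.
- robot.observe(): the state, without advancing time (a new reading comes with each control period).
- robot.capture(name): name is "scene" or "side" or "wrist"; returns the picture (420x560x3 uint8, red, green, blue); there is no depth.
- robot.get_calibration(name): a dict with "K" (3x3 intrinsics, pixels), "dist_coeffs" ([k1, k2, p1, p2, k3] as OpenCV has them; the pictures are not rectified), "camera_from_world" (4x4, takes a point from world to camera coordinates). Camera axes: x right, y down, z forward; pixel columns grow to the right and rows downward; lengths in m; the calibration is good to about 2 mm. A picture is of the moment at which its call begins: read the wrist's pose just before it. get_calibration takes no time and is no camera call; for the wrist camera it gives the pose at the moment of the call.
- robot.close_job(): hands the job in; it is judged then, once.
The state is a dict: "time": time; "q": joint angles; "qvel": joint speeds; "joint_torque": joint torques, N m; "eef_pos": TCP position; "eef_rot": TCP orientation; "force": force on the tool from outside, world axes, zero at the start; "torque": the same for the moment, N m; "gripper_width": opening from 0.0 (shut) to 1.0 (fully open); "finger_force": force on a finger pad.
Only numpy, scipy, OpenCV 4.12 (cv2) and the standard library are available. Lean on these libraries where they do the work, as an engineer would, in place of code of your own. Each camera call takes 0.05 s, during which the arm holds its last target. There are 200 camera calls.

## Working session

There is one attempt and no reset: what is moved stays moved. The work goes in short steps, Python scripts to look and compute and a shell command to move; the robot and the scene stay as the last step left them, time stands still between calls to the robot, and variables do not carry over. Pictures are saved under pics/ and viewed, at most 14 in all, crops included, and the job is handed in when it is done.

```bash
mkdir -p pics; python3 - <<'E'
from bench import robot
import cv2,numpy as np
s=robot.observe();print(s['time'],s['eef_pos'],s['eef_rot'],s['gripper_width'])
for n in["scene","side","wrist"]:
    c=robot.get_calibration(n);print(n,np.round(c['K'],1).tolist(),c['dist_coeffs'],np.round(c['camera_from_world'],4).tolist())
    cv2.imwrite(f'pics/{n}0.png',robot.capture(n)[:,:,::-1])
E
```

```text
0.0 [ 0.16333046 -0.4982278   0.23046613] [-9.61100834e-04  9.87480669e-01  1.57737052e-01 -1.62144962e-04] 1.00234083162887
scene [[510.8, 0.0, 273.4], [0.0, 510.8, 211.0], [0.0, 0.0, 1.0]] [-0.0178114  0.         0.         0.         0.       ] [[-0.8976, -0.4404, -0.0191, 0.481], [-0.3256, 0.6917, -0.6446, 0.2134], [0.2971, -0.5723, -0.7643, 1.277], [0.0, 0.0, 0.0, 1.0]]
side [[456.2, 0.0, 273.9], [0.0, 456.2, 208.9], [0.0, 0.0, 1.0]] [-0.10596545  0.          0.          0.          0.        ] [[-0.9386, -0.344, 0.0262, 0.4671], [-0.1894, 0.4505, -0.8725, 0.1377], [0.2883, -0.8239, -0.488, 1.1329], [0.0, 0.0, 0.0, 1.0]]
wrist [[374.8, 0.0, 277.3], [0.0, 374.8, 216.5], [0.0, 0.0, 1.0]] [-0.00352919  0.          0.          0.          0.        ] [[0.3121, -0.95, -0.0024, -0.5229], [-0.9053, -0.2982, 0.3024, -0.0384], [-0.288, -0.0922, -0.9532, 0.3803], [0.0, 0.0, 0.0, 1.0]]
```

View pics/scene0.png

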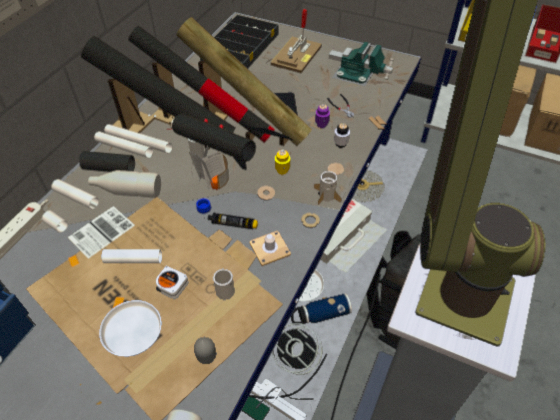

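View pics/side0.png

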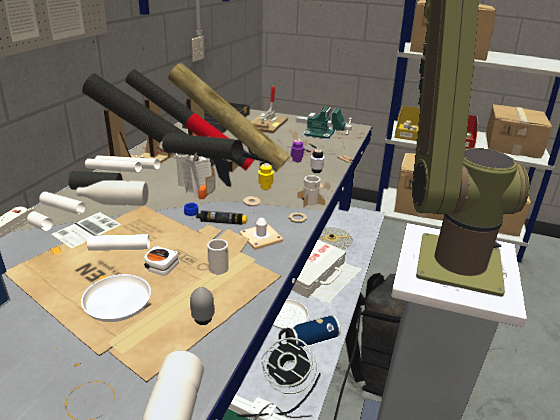

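The scene view shows the stand at about (269,246), the booster (328,185), the silver bay (343,132), the payload tube (223,283) and the nose (205,348). The purple (322,115) and yellow (283,160) bays are the decoys. In the side view the same parts are at stand (261,230), booster (313,190), bay (317,160), tube (217,255) and nose (202,305). Next I zoom in to read the features more exactly.

```bash
cat > h.py <<'E'
import numpy as np,cv2,json
from bench import robot
def ray(c,uv):
    K,d,T=np.array(c['K']),np.array(c['dist_coeffs']),np.array(c['camera_from_world'])
    p=cv2.undistortPoints(np.array([[uv]],float),K,d)[0,0]
    R,t=T[:3,:3],T[:3,3]; v=R.T@np.r_[p,1]; return -R.T@t, v/np.linalg.norm(v)
def onplane(c,uv,z):
    o,v=ray(c,uv); return o+v*(z-o[2])/v[2]
def tri(rs):
    A=sum(np.eye(3)-np.outer(v,v) for o,v in rs); b=sum((np.eye(3)-np.outer(v,v))@o for o,v in rs)
    return np.linalg.solve(A,b)
def proj(c,P):
    T=np.array(c['camera_from_world']);r,_=cv2.Rodrigues(T[:3,:3])
    return cv2.projectPoints(np.array(P,float).reshape(-1,3),r,T[:3,3],np.array(c['K']),np.array(c['dist_coeffs']))[0].reshape(-1,2)
E
python3 - <<'E'
import cv2,numpy as np
a=cv2.imread('pics/scene0.png');b=cv2.imread('pics/side0.png')
def cr(im,u,v,w=66,h=75):
    return cv2.resize(im[v-h//2:v-h//2+h,u-w//2:u-w//2+w],None,fx=4,fy=4,interpolation=cv2.INTER_CUBIC)[:300]
def lab(x,u,v,w=66,h=75):
    for k in range(0,w,10): cv2.line(x,(4*k,0),(4*k,5 if k%20 else 12),(0,0,255),1)
    for k in range(0,h,10): cv2.line(x,(0,4*k),(5 if k%20 else 12,4*k),(0,0,255),1)
    cv2.putText(x,f'{u-w//2},{v-h//2}',(14,26),0,.45,(255,0,255),1);return x
L=[(a,269,246),(a,328,185),(a,343,132),(b,261,230),(b,313,190),(b,317,160)]
ims=[lab(cr(*l),*l[1:]) for l in L]
cv2.imwrite('pics/m1.png',np.vstack([np.hstack(ims[:3]),np.hstack(ims[3:])]))
L=[(a,223,283),(a,205,348),(b,217,255),(b,202,305)]
ims=[lab(cr(*l),*l[1:]) for l in L]
cv2.imwrite('pics/m2.png',np.vstack([np.hstack(ims[:2]),np.hstack(ims[2:])]))
E
```

```text
(no output)
```

View pics/m1.png

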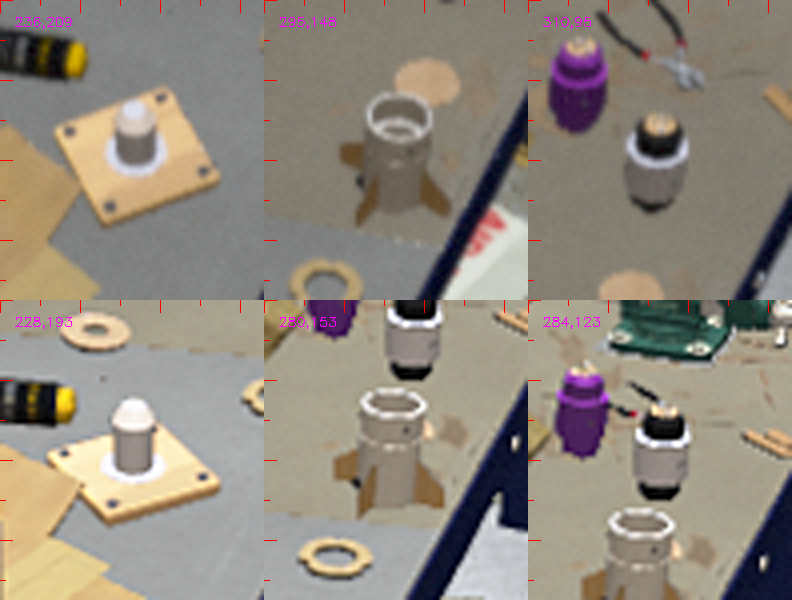

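View pics/m2.png

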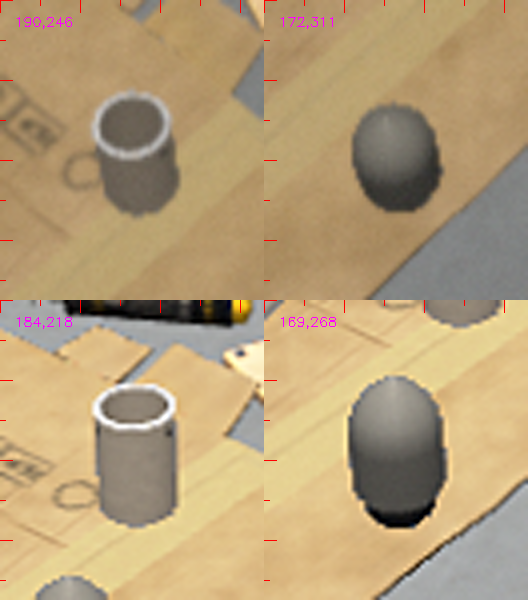

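The crops give these rim and tip pixels (scene / side):
- mandrel tip: (269.5,236) / (261.2,219.2)
- booster rim: (328.8,178) / (312,179)
- bay band top: (342,132) / (317.2,158)
- tube rim: (222.8,277.3) / (217.5,244.5)
- nose tip: about (203.5,339) / (201.7,288)

```bash
python3 - <<'E'
from h import *
a=robot.get_calibration('scene');b=robot.get_calibration('side')
for n,p,q,z in [('stand',(269.5,236),(261.2,219.2),.058),('booster',(328.8,178),(312,179),.08),('bay',(342,132),(317.2,158),.06),('tube',(222.8,277.3),(217.5,244.5),.074),('nose',(203.5,339),(201.7,288),.092)]:
    print(n,tri([ray(a,p),ray(b,q)]).round(4),onplane(a,p,z).round(4),onplane(b,q,z).round(4))
# wrist cam relative to tool
from scipy.spatial.transform import Rotation as R
s=robot.observe();w=s['eef_rot'];Rt=R.from_quat([w[1],w[2],w[3],w[0]]).as_matrix()
print(Rt.round(3))
T=np.array(robot.get_calibration('wrist')['camera_from_world']);C=-T[:3,:3].T@T[:3,3]
print('cam in tool',(Rt.T@(C-s['eef_pos'])).round(4),'axis',(Rt.T@T[2,:3]).round(3))
E
```

```text
stand [0.5064 0.0788 0.0579] [0.5072 0.0789 0.058 ] [0.5055 0.0789 0.058 ]
booster [ 0.4386 -0.1603  0.0815] [ 0.4394 -0.1616  0.08  ] [ 0.439  -0.1633  0.08  ]
bay [ 0.4844 -0.3901  0.0524] [ 0.4832 -0.3817  0.06  ] [ 0.4788 -0.3723  0.06  ]
tube [0.5466 0.2515 0.0753] [0.5479 0.251  0.074 ] [0.5466 0.2498 0.074 ]
nose [0.5014 0.414  0.0839] [0.4995 0.4173 0.092 ] [0.4951 0.4226 0.092 ]
[[ 0.95   0.312 -0.   ]
 [ 0.312 -0.95   0.001]
 [-0.    -0.002 -1.   ]]
cam in tool [ 0.0788 -0.0009 -0.1423] axis [-0.302 -0.     0.953]
```

```bash
python3 -m handwheel '[[[12.2,-7.8,0.7],[0,0,-7.18],80],[[12.2,-7.8,0.7],[0,0,-7.18],80],[[12.2,-7.8,0.7],[0,0,-7.18],80],[[12.2,-7.8,0.7],[0,0,-7.18],80],[[12.2,-7.8,0.7],[0,0,-7.18],80],[[12.2,-7.8,0.7],[0,0,-7.18],80],[[12.2,-7.8,0.7],[0,0,-7.18],80],[[12.2,-7.8,0.7],[0,0,-7.18],80],[[12.2,-7.8,0.7],[0,0,-7.18],80],[[12.2,-7.8,0.7],[0,0,-7.18],80]]' 30; cat > look.py <<'E'
import sys; from h import *
from scipy.spatial.transform import Rotation as R
s=robot.observe();w=s['eef_rot'];M=R.from_quat([w[1],w[2],w[3],w[0]]).as_matrix()
c=robot.get_calibration('wrist');im=robot.capture('wrist')[:,:,::-1]
n=sys.argv[1];cv2.imwrite(f'pics/{n}.png',im)
c={k:np.array(v).tolist() for k,v in c.items()};json.dump(dict(c=c,p=list(s['eef_pos'])),open(f'pics/{n}.json','w'))
print(s['time'],np.round(s['eef_pos'],4),M.round(3).tolist(),s['gripper_width'],np.round(s['q'],2))
E
python3 look.py w1
```

```text
time: 1.4
eef_pos: [0.4375, -0.1635, 0.2102]
eef_rot: [-0.0, 0.708, 0.706, -0.0]
force: [-0.3, -0.3, 0.5]
gripper_width: 0.938
finger_force: 0.0
1.4 [ 0.4375 -0.1635  0.2102] [[0.003, 1.0, -0.001], [1.0, -0.003, -0.0], [-0.0, -0.001, -1.0]] 0.9375327404624446 [-0.36  0.17 -0.31  1.09 -0.    1.22]
```

View pics/w1.png

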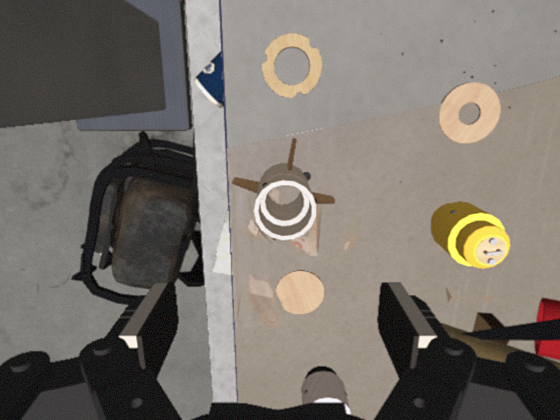

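The wrist view shows the booster's white rim at about (285,209), the yellow decoy at (478,240), and the top of the bay at (325,385).

```bash
cat > rim.py <<'E'
# python3 rim.py pic u v z [half]: centre of the bright rim near u,v, ray cast to plane z
import sys; from h import *
n=sys.argv[1];u,v,z=map(float,sys.argv[2:5]);hw=int(sys.argv[5]) if len(sys.argv)>5 else 45
im=cv2.imread(f'pics/{n}.png');d=json.load(open(f'pics/{n}.json'))
m=((im.min(2)>215)*255).astype('uint8');k=np.zeros_like(m);cv2.circle(k,(int(u),int(v)),hw,255,-1);m&=k
cs=max(cv2.findContours(m,cv2.RETR_EXTERNAL,cv2.CHAIN_APPROX_NONE)[0],key=cv2.contourArea)
e=cv2.fitEllipse(cv2.convexHull(cs));P=onplane(d['c'],e[0],z)
print('ellipse',np.round(e[0],1),np.round(e[1],1),'pos',P.round(4),'rel tcp',(P-d['p']).round(4))
o=ray(d['c'],e[0])[0];f=d['c']['K'][0][0];Tc=np.array(d['c']['camera_from_world'])
zc=(Tc@np.r_[P,1])[2];print('diam',np.round(np.array(e[1])*zc/f,4))
E
python3 rim.py w1 285 209 .08
```

```text
ellipse [284.7 209.9] [58.4 61.4] pos [ 0.4441 -0.1659  0.08  ] rel tcp [ 0.0065 -0.0024 -0.1302]
diam [0.0443 0.0466]
```

```bash
python3 -m handwheel '[[[-0.08,0.15,2.8],[0,0,0],75],[[-0.08,0.15,2.8],[0,0,0],75],[[-0.08,0.15,2.8],[0,0,0],75],[[-0.08,0.15,2.8],[0,0,0],75]]' 30 >/dev/null; python3 look.py w2
```

```text
1.95 [ 0.4434 -0.1659  0.1274] [[0.002, 1.0, 0.002], [1.0, -0.002, -0.001], [-0.001, 0.002, -1.0]] 0.8774302335487196 [-0.36  0.24 -0.45  0.88 -0.    1.22]
```

View pics/w2.png

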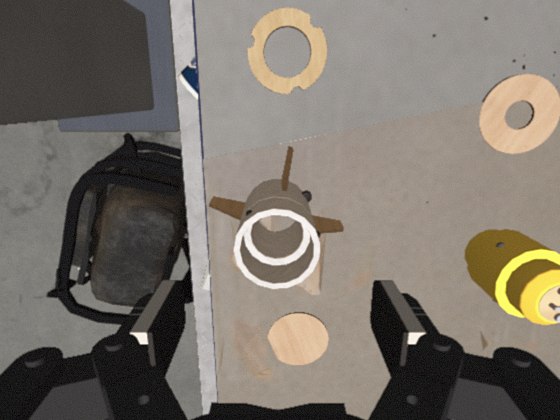

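The rim is now at (277,248), midway between the fingers (inner edges at about 185 and 373).

```bash
python3 rim.py w2 277 248 .08 60; python3 - <<'E'
from h import *
d=[json.load(open(f'pics/{n}.json'))['c'] for n in('w1','w2')]
print(tri([ray(d[0],(284.7,209.9)),ray(d[1],(277,248))]))
E
```

```text
ellipse [276.6 248.6] [78.9 85.2] pos [ 0.4441 -0.1656  0.08  ] rel tcp [ 0.0007  0.0003 -0.0474]
diam [0.0431 0.0465]
[ 0.44420537 -0.16757276  0.07440615]
```

```bash
python3 -m handwheel '[[[0,0.02,1.5],[0,0,0],75],[[0,0.02,2.83],[0,0,0],75],[[0,0.02,2.83],[0,0,0],75],[[0,0.02,2.83],[0,0,0],40],[[0,0.02,2.83],[0,0,0],40],[[0,0.02,2.83],[0,0,0],40],[[0,0.02,2.83],[0,0,0],40],[[0,0.02,2.83],[0,0,0],40],[[0,0.02,2.83],[0,0,0],40]]' 30
```

```text
time: 3.12
eef_pos: [0.4453, -0.1656, 0.0435]
eef_rot: [0.002, 0.707, 0.707, 0.001]
force: [-1.2, 0.1, 8.1]
gripper_width: 0.558
finger_force: 30.2
```

```bash
python3 -m handwheel '[[[0,0,-2],[0,0,0],40],[[0,0,-4],[0,0,0],40],[[1.5,0.6,-4],[0,0,0],40],[[3.5,1.5,-4],[0,0,0],40],[[4.85,2.0,-4],[0,0,0],40],[[4.85,2.0,-4],[0,0,0],40],[[4.85,2.0,-4],[0,0,0],40]]' 30; python3 look.py w3
```

```text
time: 4.0
eef_pos: [0.5035, -0.0195, 0.1619]
eef_rot: [0.0, 0.707, 0.707, -0.0]
force: [-0.2, -0.3, -0.8]
gripper_width: 0.562
finger_force: 32.0
4.0 [ 0.5035 -0.0195  0.1619] [[0.0, 1.0, 0.0], [1.0, -0.0, -0.001], [-0.001, 0.0, -1.0]] 0.562029917268538 [-0.04  0.27 -0.32  0.99 -0.    1.53]
```

View pics/w3.png

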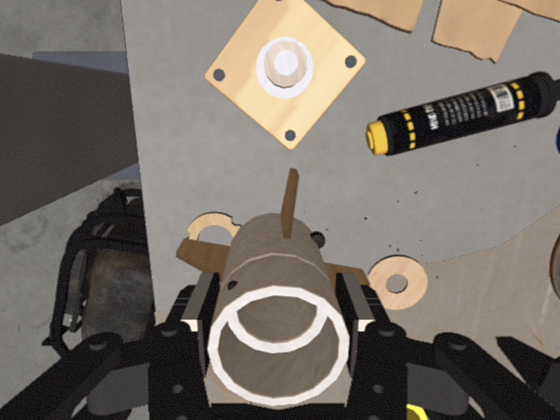

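The mandrel tip shows at about (288,62), with the base holes at (219,74) and (350,61). The rim of the held booster is at about (279,347) and the booster looks upright.

```bash
python3 - <<'E'
from h import *
d=json.load(open('pics/w3.json'));c=d['c']
print('tip',onplane(c,(288,62.5),.059),'holes mid',onplane(c,(219,74),.012)/2+onplane(c,(350,61),.012)/2,'ring',onplane(c,(285.5,67),.013))
E
python3 rim.py w3 279 347 .2 85
```

```text
tip [0.51104107 0.0796044  0.059     ] holes mid [0.50958365 0.08010578 0.012     ] ring [0.51050952 0.0803822  0.013     ]
ellipse [278.1 345.5] [117.8 139.8] pos [ 0.5047 -0.018   0.2   ] rel tcp [0.0012 0.0015 0.0381]
diam [0.0386 0.0458]
```

```bash
python3 -m handwheel '[[[1.7,0.19,0],[0,0,0],40],[[3.27,0.19,0],[0,0,0],40],[[3.27,0.19,0],[0,0,0],40],[[3.27,0.19,1],[0,0,0],40],[[3.27,0.19,1.7],[0,0,0],40],[[3.27,0.19,2.0],[0,0,0],40],[[3.27,0.19,2.4],[0,0,0],40],[[3.27,0.19,2.7],[0,0,0],40]]' 30
```

```text
time: 5.05
eef_pos: [0.5099, 0.0784, 0.0803]
eef_rot: [0.0, 0.708, 0.707, 0.001]
force: [0.4, 1.0, -1.4]
gripper_width: 0.557
finger_force: 32.0
```

```bash
python3 -m handwheel '[[[0,0,0.4],[0,0,0],40],[[0,0,0.75],[0,0,0],40],[[0,0,0.88],[0,0,0],40],[[0,0,0.88],[0,0,0],40]]' 30; python3 -m handwheel '[[[0,0,0],[0,0,0],65],[[0,0,0],[0,0,0],75],[[0,0,0],[0,0,0],75],[[0,0,-2],[0,0,0],75],[[0,0,-4],[0,0,0],75],[[0,0,-4],[0,0,0],75]]' 30; python3 look.py w4; python3 rim.py w4 279 250 .092 120
```

```text
time: 5.55
eef_pos: [0.5085, 0.0789, 0.055]
eef_rot: [-0.001, 0.707, 0.707, -0.0]
force: [-4.9, 1.2, 12.0]
gripper_width: 0.559
finger_force: 29.1
time: 6.3
eef_pos: [0.5134, 0.0792, 0.179]
eef_rot: [0.003, 0.707, 0.707, 0.004]
force: [0.9, 0.4, -0.6]
gripper_width: 0.882
finger_force: 0.0
6.3 [0.5134 0.0792 0.179 ] [[0.001, 1.0, 0.01], [1.0, -0.001, 0.001], [0.001, 0.01, -1.0]] 0.8823760671191698 [ 0.15  0.27 -0.26  1.03 -0.    1.72]
ellipse [266.1 225.9] [66.9 70.5] pos [0.5081 0.0791 0.092 ] rel tcp [-0.0053 -0.0001 -0.087 ]
diam [0.0432 0.0456]
```

View pics/w4.png

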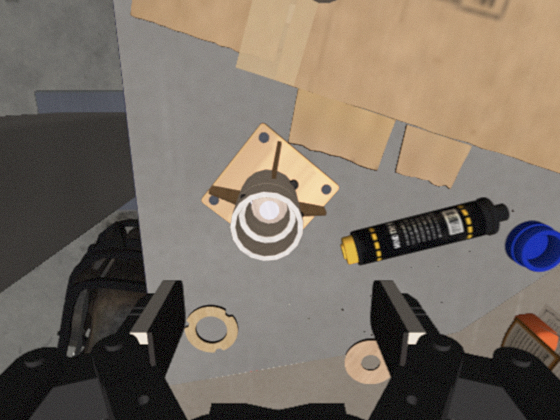

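Booster is seated: the base is visible beneath the fins and the mandrel tip shows inside the rim, which is at (266,226). Next is the bay.

```bash
python3 -m handwheel '[[[-2,-0.1,-1],[0,0,0],80],[[-4,-0.9,-1],[0,0,0],80],[[-6,-0.9,-1],[0,0,0],80],[[-8,-0.9,-1],[0,0,0],80],[[-10,-0.9,-1],[0,0,0],80],[[-12,-0.9,-1],[0,0,0],80],[[-14,-0.9,-1],[0,0,0],80],[[-15.4,-0.9,-1],[0,0,0],80],[[-15.4,-0.9,-1],[0,0,0],80],[[-15.4,-0.9,-1],[0,0,0],80]]' 30; python3 look.py w5
```

```text
time: 7.6
eef_pos: [0.4811, -0.3823, 0.2022]
eef_rot: [-0.002, 0.707, 0.707, 0.0]
force: [0.1, 0.5, -0.1]
gripper_width: 0.934
finger_force: 0.0
7.6 [ 0.4811 -0.3823  0.2022] [[0.001, 1.0, -0.003], [1.0, -0.001, 0.003], [0.003, -0.003, -1.0]] 0.9343737010358097 [-0.67  0.43  0.04  1.19  0.    0.9 ]
```

View pics/w5.png

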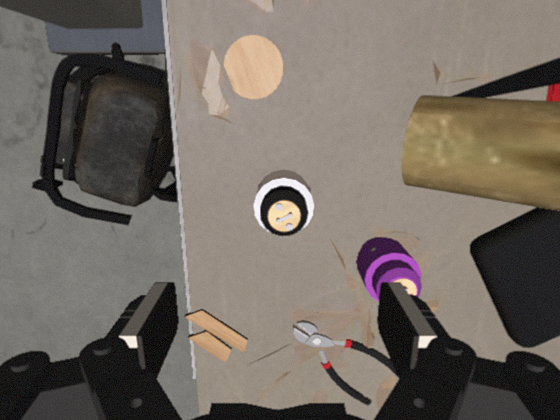

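The silver bay is right of the table edge: band ring at about (283,206), spigot disc at (284,215). The purple decoy's disc is at about (403,288), below and to the right. The wooden tube's end is at (403,145).

```bash
python3 rim.py w5 283 206 .06 38;python3 - <<'E'
from h import *
d=json.load(open('pics/w5.json'));c=d['c']
print('disc',onplane(c,(284.5,215.5),.082),'purple',onplane(c,(400,275),.06),onplane(c,(404,289),.082))
a=robot.get_calibration('scene');b=robot.get_calibration('side')
print('tube end near',tri([ray(a,(308,141)),ray(b,(287,163))]),[onplane(c,(403,145),z).round(3) for z in(.05,.1,.15)])
print(onplane(a,(322,108),.082),onplane(a,(343,126),.082))
E
```

```text
ellipse [283.5 206.3] [56.4 59.3] pos [ 0.4866 -0.3849  0.06  ] rel tcp [ 0.0055 -0.0026 -0.1422]
diam [0.0445 0.0468]
disc [ 0.48703295 -0.38562707  0.082     ] purple [ 0.58432894 -0.44457864  0.06      ] [ 0.58076205 -0.44577113  0.082     ]
tube end near [ 0.56521949 -0.30645681  0.05265779] [array([ 0.579, -0.338,  0.05 ]), array([ 0.563, -0.332,  0.1  ]), array([ 0.546, -0.327,  0.15 ])]
[ 0.5755903  -0.43867631  0.082     ] [ 0.48299991 -0.3847421   0.082     ]
```

```bash
python3 -m handwheel '[[[-0.1,0.17,1],[0,0,0],80],[[-0.1,0.17,2.8],[0,0,0],75],[[-0.1,0.17,2.8],[0,0,0],75],[[-0.1,0.17,2.8],[0,0,0],75]]' 30 >/dev/null; python3 look.py w6;python3 rim.py w6 279 255 .06 55; python3 - <<'E'
from h import *
im=cv2.imread('pics/w6.png');hsv=cv2.cvtColor(im,cv2.COLOR_BGR2HSV)
d=[json.load(open(f'pics/{n}.json'))['c'] for n in('w5','w6')]
for c in d: print(proj(c,[[.486,-.385,.06],[.486,-.385,.082]]).round(1).tolist())
cv2.imwrite('pics/w6c.png',im[180:330,190:370])
E
```

```text
8.15 [ 0.4879 -0.3859  0.1215] [[-0.0, 1.0, 0.001], [1.0, 0.0, -0.001], [-0.001, 0.001, -1.0]] 0.8814421744617463 [-0.67  0.48 -0.09  1.    0.    0.9 ]
ellipse [273.2 237.8] [73.6 80.3] pos [ 0.4865 -0.3847  0.06  ] rel tcp [-0.0013  0.0012 -0.0615]
diam [0.0428 0.0466]
[[282.8, 206.5], [283.1, 214.7]]
[[272.3, 238.3], [271.8, 253.3]]
```

View pics/w6c.png

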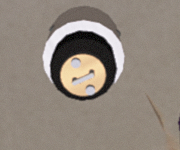

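The crop shows the silver bay's disc at (274,255) in the full image, matching a height of 0.082 m. I grasp it next.

```bash
python3 -m handwheel '[[[0.04,-0.04,1.5],[0,0,0],75],[[0.04,-0.04,3.0],[0,0,0],75],[[0.04,-0.04,3.07],[0,0,0],75],[[0.04,-0.04,3.07],[0,0,0],40],[[0.04,-0.04,3.07],[0,0,0],40],[[0.04,-0.04,3.07],[0,0,0],40],[[0.04,-0.04,3.07],[0,0,0],40],[[0.04,-0.04,3.07],[0,0,0],40]]' 35;  python3 -m handwheel '[[[0,0,-0.7],[0,0,0],40],[[0,0,-2.2],[0,0,0],40],[[0,0,-4],[0,0,0],40],[[0,0,-4.8],[0,0,0],40],[[0,0,-4.8],[0,0,0],40]]'; python3 look.py w7
```

```text
time: 9.2
eef_pos: [0.4876, -0.3867, 0.031]
eef_rot: [0.003, 0.707, 0.707, 0.0]
force: [-1.2, 0.1, 6.5]
gripper_width: 0.544
finger_force: 35.3
time: 9.82
eef_pos: [0.4878, -0.3865, 0.1755]
eef_rot: [0.004, 0.707, 0.707, 0.001]
force: [-0.6, -0.6, -2.0]
gripper_width: 0.549
finger_force: 36.2
9.825 [ 0.4878 -0.3865  0.1755] [[0.001, 1.0, 0.006], [1.0, -0.001, -0.004], [-0.004, 0.006, -1.0]] 0.5486687841711115 [-0.67  0.45 -0.    1.11  0.    0.9 ]
```

View pics/w7.png

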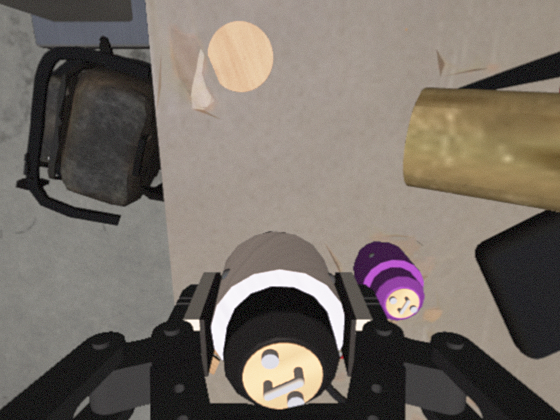

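```bash
python3 -m handwheel '[[[1.5,0.1,0],[0,0,0],40],[[3.3,0.3,0],[0,0,0],40],[[5.2,0.5,0],[0,0,0],40],[[7.1,0.7,0],[0,0,0],40],[[9,0.72,0],[0,0,0],40],[[10.6,0.72,0],[0,0,0],40],[[11.8,0.72,0],[0,0,0],40],[[12.2,0.72,0],[0,0,0],40],[[12.2,0.72,0],[0,0,0],40],[[12.2,0.72,0],[0,0,0],40]]'; python3 look.py w8; python3 - <<'E'
from h import *
d=json.load(open('pics/w7.json'));P=onplane(d['c'],(282,373),.2265);print('disc rel',P-d['p'])
d=json.load(open('pics/w8.json'));print(proj(d['c'],[[.509,.079,.092]]),proj(d['c'],np.array(d['p'])+[0,0,.051]))
E
```

```text
time: 11.12
eef_pos: [0.5076, -0.0202, 0.1714]
eef_rot: [-0.0, 0.708, 0.706, -0.0]
force: [0.2, -0.6, -1.6]
gripper_width: 0.548
finger_force: 36.1
11.125 [ 0.5076 -0.0202  0.1714] [[0.002, 1.0, -0.001], [1.0, -0.002, -0.001], [-0.001, -0.001, -1.0]] 0.5484247805044032 [-0.04  0.27 -0.29  1.01 -0.    1.53]
disc rel [0.00202547 0.00167959 0.05098898]
[[277.86198138  58.56505351]] [[273.99782277 377.10262004]]
```

View pics/w8.png

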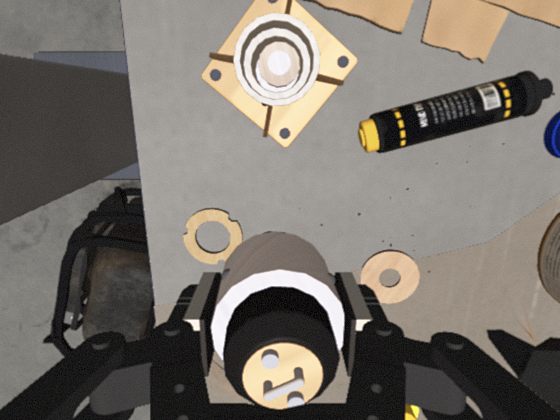

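The booster's rim ahead is at (277,60), centred on the mandrel. The bay in hand is upright with its disc at (282,374).

```bash
python3 rim.py w8 277 60 .092 48; python3 - <<'E'
from h import *
d=json.load(open('pics/w8.json'));P=onplane(d['c'],(282.5,374),.2224);print('disc',P,P-d['p'])
E
```

```text
ellipse [276.5  58.9] [85.  91.6] pos [0.5082 0.0788 0.092 ] rel tcp [ 0.0006  0.099  -0.0794]
diam [0.0465 0.0501]
disc [ 0.51015266 -0.01904653  0.2224    ] [0.00251261 0.001117   0.05100765]
```

```bash
python3 -m handwheel '[[[1.7,0.03,0],[0,0,0],40],[[3.0,0.03,0],[0,0,0],40],[[3.29,0.03,0],[0,0,0],40],[[3.29,0.03,0.5],[0,0,0],40],[[3.29,0.03,1.2],[0,0,0],40],[[3.29,0.03,1.5],[0,0,0],40],[[3.29,0.03,1.75],[0,0,0],40],[[3.29,0.03,1.9],[0,0,0],40]]'
```

```text
time: 12.18
eef_pos: [0.5089, 0.079, 0.1146]
eef_rot: [0.0, 0.708, 0.707, -0.0]
force: [-0.1, 0.0, -1.5]
gripper_width: 0.544
finger_force: 36.2
```

```bash
python3 -m handwheel '[[[0,0,0.2],[0,0,0],40],[[0,0,0.4],[0,0,0],40],[[0,0,0.5],[0,0,0],40],[[0,0,0.5],[0,0,0],40]]'; python3 -m handwheel '[[[0,0,0],[0,0,0],65],[[0,0,0],[0,0,0],75],[[0,0,0],[0,0,0],75],[[0,0,-1],[0,0,0],75],[[0,0,-3],[0,0,0],75],[[0,0,-4],[0,0,0],75],[[0,0,-4],[0,0,0],75]]' ; python3 look.py w9;python3 rim.py w9 270 230 .13 75;  python3 - <<'E'
from h import *
b=robot.get_calibration('side');im=robot.capture('side')[:,:,::-1]
u,v=proj(b,[.509,.079,.07])[0].astype(int);cv2.imwrite('pics/s9.png',cv2.resize(im[v-50:v+40,u-45:u+45],None,fx=4,fy=4))
E
```

```text
time: 12.68
eef_pos: [0.5108, 0.0798, 0.1013]
eef_rot: [0.001, 0.707, 0.707, 0.002]
force: [0.2, -0.0, 5.5]
gripper_width: 0.544
finger_force: 36.0
time: 13.55
eef_pos: [0.5108, 0.0799, 0.2225]
eef_rot: [0.002, 0.707, 0.707, 0.002]
force: [-0.4, -0.2, -0.3]
gripper_width: 0.877
finger_force: 0.0
13.55 [0.5108 0.0799 0.2225] [[0.001, 1.0, 0.006], [1.0, -0.001, 0.001], [0.001, 0.006, -1.0]] 0.8767222794420504 [ 0.16  0.25 -0.18  1.14  0.    1.73]
ellipse [271.3 221.9] [67.4 70.7] pos [0.5083 0.0805 0.13  ] rel tcp [-0.0025  0.0007 -0.0925]
diam [0.0445 0.0467]
```

View pics/s9.png

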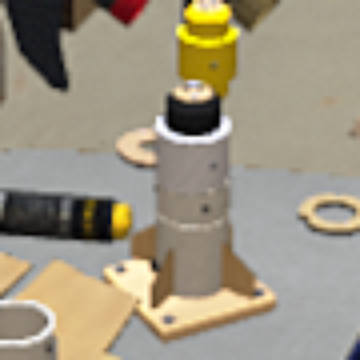

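The bay sits flush on the booster; in the crop the seam is at (192,190) and the stack is upright. Next is the payload tube.

```bash
python3 -m handwheel '[[[2,0.4,0],[0,0,0],75],[[4,0.8,0],[0,0,0],75],[[5.7,1.2,0.5],[0,0,0],75],[[5.7,1.2,1],[0,0,0],75],[[5.7,1.2,1],[0,0,0],75]]' >/dev/null; python3 look.py w10; python3 rim.py w10 275 215 .074 60
python3 - <<'E'
from h import *
d=json.load(open('pics/w10.json'));print(proj(d['c'],[.547,.251,.074]))
E
```

```text
14.275 [0.5426 0.2493 0.1865] [[0.0, 1.0, -0.006], [1.0, -0.0, -0.003], [-0.003, -0.006, -1.0]] 0.8812187646351342 [ 0.43  0.41 -0.03  1.13 -0.    2.  ]
[[283.15024256 211.01780145]]Traceback (most recent call last):
  File "rim.py", line 6, in <module>
    cs=max(cv2.findContours(m,cv2.RETR_EXTERNAL,cv2.CHAIN_APPROX_NONE)[0],key=cv2.contourArea)
ValueError: max() iterable argument is empty
```

View pics/w10.png

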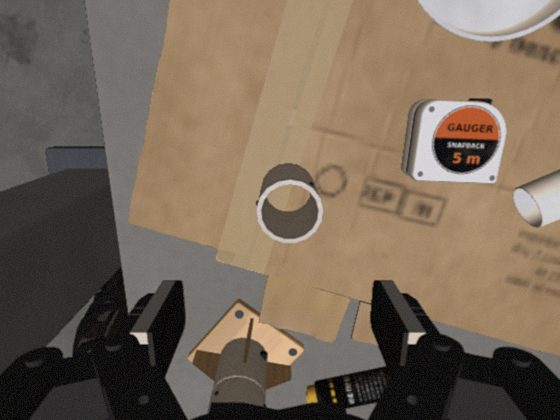

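The payload tube's rim is at about (290,211) and greyer than the others, so I lower the threshold. That was my 14th and last picture, so from here I go by numbers.

```bash
sed -i 's/im.min(2)>215/im.min(2)>float(sys.argv[6] if len(sys.argv)>6 else 215)/' rim.py; for t in 150 165 180; do python3 rim.py w10 290 211 .074 45 $t; done
```

```text
ellipse [289.4 211.2] [62.8 65.9] pos [0.5515 0.2509 0.074 ] rel tcp [ 0.0089  0.0016 -0.1125]
diam [0.0446 0.0468]
ellipse [289.4 211.3] [62.4 65.4] pos [0.5515 0.2508 0.074 ] rel tcp [ 0.0089  0.0015 -0.1125]
diam [0.0443 0.0465]
ellipse [289.4 211.1] [61.7 64.7] pos [0.5514 0.251  0.074 ] rel tcp [ 0.0088  0.0016 -0.1125]
diam [0.0438 0.0459]
```

```bash
python3 -m handwheel '[[[0.05,0.27,1],[0,0,0],75],[[0.05,0.27,2.5],[0,0,0],75],[[0.05,0.27,2.5],[0,0,0],75],[[0.05,0.27,2.5],[0,0,0],75]]' >/dev/null; python3 look.py w11; python3 - <<'E'
from h import *
d=json.load(open('pics/w11.json'));print(proj(d['c'],[.5512,.251,.074]))
E
python3 rim.py w11 275 265 .074 70 165
```

```text
14.825 [0.5538 0.2514 0.1166] [[0.002, 1.0, 0.001], [1.0, -0.002, 0.001], [0.001, 0.001, -1.0]] 0.8751324832554682 [ 0.43  0.47 -0.13  0.97 -0.    2.  ]
[[270.589655   253.26743171]]
ellipse [270.9 253.1] [79.7 86.5] pos [0.5513 0.2511 0.074 ] rel tcp [-0.0024 -0.0003 -0.0426]
diam [0.0426 0.0462]
```

```bash
python3 -m handwheel '[[[0,-0.05,1.3],[0,0,0],75],[[0,-0.05,2.7],[0,0,0],75],[[0,-0.05,2.75],[0,0,0],75],[[0,-0.05,2.75],[0,0,0],40],[[0,-0.05,2.75],[0,0,0],40],[[0,-0.05,2.75],[0,0,0],40],[[0,-0.05,2.75],[0,0,0],40],[[0,-0.05,2.75],[0,0,0],40]]' 30;  python3 -m handwheel '[[[0,0,-1],[0,0,0],40],[[0,0,-2.8],[0,0,0],40],[[0,0,-4.6],[0,0,0],40],[[0,0,-6.3],[0,0,0],40],[[0,0,-6.9],[0,0,0],40],[[0,0,-6.9],[0,0,0],40]]'; python3 look.py w12;python3 - <<'E'
from h import *
d=json.load(open('pics/w12.json'));print(proj(d['c'],np.array(d['p'])+[0,0,.040]))
E
python3 rim.py w12 279 345 .28 85 150
```

```text
time: 15.88
eef_pos: [0.5536, 0.2529, 0.0353]
eef_rot: [0.001, 0.707, 0.707, 0.002]
force: [-0.2, -0.1, 7.1]
gripper_width: 0.558
finger_force: 31.2
time: 16.62
eef_pos: [0.553, 0.2527, 0.2425]
eef_rot: [0.001, 0.707, 0.707, 0.003]
force: [-0.8, -0.6, -1.0]
gripper_width: 0.556
finger_force: 31.2
16.625 [0.553  0.2527 0.2425] [[0.001, 1.0, 0.006], [1.0, -0.001, 0.003], [0.003, 0.006, -1.0]] 0.5555976282813881 [ 0.43  0.4   0.09  1.26 -0.    2.  ]
[[275.08537478 352.68760346]]
ellipse [275.1 353.8] [119.3 149.1] pos [0.553  0.2503 0.28  ] rel tcp [-0.     -0.0024  0.0375]
diam [0.0396 0.0495]
```

```bash
python3 -m handwheel '[[[-1.2,-0.4,0],[0,0,0],40],[[-3,-0.8,0],[0,0,0],40],[[-4.8,-1.47,0],[0,0,0],40],[[-6.6,-1.47,0],[0,0,0],40],[[-8.2,-1.47,0],[0,0,0],40],[[-9.1,-1.47,0],[0,0,0],40],[[-9.1,-1.47,0],[0,0,0],40],[[-9.1,-1.47,0],[0,0,0],40]]' ; python3 look.py w13;python3 - <<'E'
from h import *
d=json.load(open('pics/w13.json'));print(proj(d['c'],[[.509,.080,.13],[.509,.08,.152]]))
E
python3 rim.py w13 279 353 .279 85 150; for t in 190 215 ; do python3 rim.py w13 279 65 .13 48 $t;done
```

```text
time: 17.68
eef_pos: [0.5066, -0.0204, 0.2384]
eef_rot: [-0.001, 0.707, 0.707, -0.0]
force: [0.2, -0.0, -0.0]
gripper_width: 0.557
finger_force: 31.2
17.675 [ 0.5066 -0.0204  0.2384] [[0.001, 1.0, -0.002], [1.0, -0.001, 0.001], [0.001, -0.002, -1.0]] 0.5567963373000016 [-0.04  0.23 -0.16  1.18  0.    1.53]
[[279.848268    61.2168149 ]
 [280.0388697   57.57410415]]
ellipse [277.4 352.5] [119.7 144.7] pos [ 0.5077 -0.0199  0.279 ] rel tcp [0.0011 0.0006 0.0406]
diam [0.0385 0.0466]
ellipse [281.4  66.6] [88.9 94.7] pos [0.51   0.0769 0.13  ] rel tcp [ 0.0034  0.0973 -0.1084]
diam [0.0554 0.059 ]
ellipse [278.8  60.9] [76.2 82.7] pos [0.5084 0.0802 0.13  ] rel tcp [ 0.0018  0.1006 -0.1084]
diam [0.0473 0.0513]
```

```bash
python3 -m handwheel '[[[1.7,0.07,0],[0,0,0],40],[[3.0,0.07,0],[0,0,0],40],[[3.38,0.07,0],[0,0,0],40],[[3.38,0.07,0.8],[0,0,0],40],[[3.38,0.07,1.5],[0,0,0],40],[[3.38,0.07,1.8],[0,0,0],40],[[3.38,0.07,2.05],[0,0,0],40],[[3.38,0.07,2.25],[0,0,0],40]]'
```

```text
time: 18.73
eef_pos: [0.5098, 0.0805, 0.1721]
eef_rot: [0.0, 0.707, 0.707, 0.0]
force: [0.3, 0.3, 0.6]
gripper_width: 0.557
finger_force: 31.3
```

```bash
python3 -m handwheel '[[[0,0,0.15],[0,0,0],40],[[0,0,0.3],[0,0,0],40],[[0,0,0.42],[0,0,0],40],[[0,0,0.42],[0,0,0],40]]'
```

```text
time: 19.23
eef_pos: [0.5096, 0.0807, 0.1609]
eef_rot: [0.0, 0.707, 0.707, 0.001]
force: [-2.9, 0.6, 9.8]
gripper_width: 0.559
finger_force: 32.1
```

```bash
python3 -m handwheel '[[[0,0,0],[0,0,0],65],[[0,0,0],[0,0,0],75],[[0,0,0],[0,0,0],75],[[0,0,-1],[0,0,0],75],[[0,0,-2.5],[0,0,0],75],[[0,0,-3.5],[0,0,0],75],[[0,0,-3.5],[0,0,0],75]]'; python3 look.py w14;python3 - <<'E'
from h import *
d=json.load(open('pics/w14.json'));print(proj(d['c'],[.509,.080,.2]))
E
python3 rim.py w14 272 230 .2 55 200
python3 -m handwheel '[[[2,0,-0.3],[0,0,0],80],[[4,-0.1,-0.3],[0,0,0],80],[[6,-0.2,-0.3],[0,0,0],80],[[8,-0.3,0],[0,0,0],80],[[10,-0.3,0.5],[0,0,0],80],[[11.2,-0.3,1.5],[0,0,0],80],[[11.2,-0.3,2],[0,0,0],80],[[11.2,-0.3,2],[0,0,0],80]]';python3 look.py w15
```

```text
time: 20.1
eef_pos: [0.5112, 0.0807, 0.2667]
eef_rot: [0.002, 0.707, 0.707, 0.002]
force: [0.1, -0.0, -0.4]
gripper_width: 0.877
finger_force: 0.0
20.1 [0.5112 0.0807 0.2667] [[0.001, 1.0, 0.005], [1.0, -0.001, 0.001], [0.001, 0.005, -1.0]] 0.8774258980296097 [ 0.16  0.23 -0.09  1.25 -0.    1.73]
[[271.32421909 237.72778941]]
ellipse [272.3 238.5] [73.  78.1] pos [0.5096 0.0795 0.2   ] rel tcp [-0.0016 -0.0012 -0.0667]
diam [0.0435 0.0466]
time: 21.15
eef_pos: [0.4992, 0.4147, 0.2013]
eef_rot: [-0.0, 0.707, 0.707, -0.003]
force: [-0.3, -0.8, 0.1]
gripper_width: 0.94
finger_force: 0.0
21.15 [0.4992 0.4147 0.2013] [[0.001, 1.0, -0.004], [1.0, -0.001, -0.004], [-0.004, -0.004, -1.0]] 0.9397579003401434 [ 0.69  0.49  0.14  1.23 -0.    2.27]
```

```bash
python3 -m handwheel '[[[-1.3,0,0],[0,0,0],80],[[-2.6,0,0],[0,0,0],80],[[-2.6,0,0],[0,0,0],80],[[-2.6,0,0],[0,0,0],80]]' >/dev/null;python3 look.py w16; cat > nose.py <<'E'
import sys; from h import *
for n in sys.argv[1:]:
    d=json.load(open(f'pics/{n}.json'));c=d['c'];im=cv2.imread(f'pics/{n}.png');u,v=proj(c,[.498,.418,.05])[0].astype(int)
    s=cv2.cvtColor(im,cv2.COLOR_BGR2HSV)[:,:,1];i=im.astype(int)
    m=((i[:,:,2]-i[:,:,0]<28)*255).astype('uint8');k=np.zeros_like(m);cv2.circle(k,(int(u),int(v)),75,255,-1);m&=k
    m=cv2.morphologyEx(m,cv2.MORPH_OPEN,np.ones((5,5)))
    x=max(cv2.findContours(m,cv2.RETR_EXTERNAL,cv2.CHAIN_APPROX_NONE)[0],key=cv2.contourArea)
    b=cv2.boundingRect(x);e=cv2.fitEllipse(x);print(n,(u,v),'bbox',b,'ell',np.round(e[0],1),np.round(e[1],1),im[v,u],im[v-60,u],cv2.contourArea(x))
    P=onplane(c,e[0],.058);zc=(np.array(c['camera_from_world'])@np.r_[P,1])[2];print(P.round(4),(P-d['p']).round(4),np.round(np.array(e[1])*zc/c['K'][0][0],4))
E
python3 nose.py w15 w16
```

```text
21.7 [0.5015 0.338  0.2057] [[0.003, 1.0, 0.002], [1.0, -0.003, 0.002], [0.002, 0.002, -1.0]] 0.9376958726992763 [0.59 0.41 0.01 1.17 0.   2.17]
w15 (np.int64(275), np.int64(194)) bbox (201, 123, 57, 121) ell [225.2 178.7] [ 40.6 132.1] [112 121 130] [ 99 132 159] 3561.0
[0.4592 0.433  0.058 ] [-0.0401  0.0183 -0.1433] [0.0314 0.1023]
w16 (np.int64(270), np.int64(96)) bbox (196, 24, 58, 126) ell [220.9  82.1] [ 42.4 136.7] [101 109 118] [ 96 127 156] 3806.0
[0.4618 0.428  0.058 ] [-0.0397  0.09   -0.1477] [0.0309 0.0997]
```

```bash
sed -i "s/x=max(.*/L=cv2.connectedComponents(m)[1];m=((L==L[v,u])*255).astype('uint8');x=cv2.convexHull(max(cv2.findContours(m,cv2.RETR_EXTERNAL,cv2.CHAIN_APPROX_NONE)[0],key=cv2.contourArea))/" nose.py; python3 nose.py w15 w16
```

```text
w15 (np.int64(275), np.int64(194)) bbox (250, 156, 59, 66) ell [279.5 188.7] [59.4 67. ] [112 121 130] [ 99 132 159] 3068.0
[0.5013 0.4251 0.058 ] [ 0.0021  0.0104 -0.1433] [0.0464 0.0523]
w16 (np.int64(270), np.int64(96)) bbox (243, 55, 64, 67) ell [274.8  88.1] [63.8 67.2] [101 109 118] [ 96 127 156] 3320.0
[0.5011 0.4237 0.058 ] [-0.0004  0.0857 -0.1477] [0.0467 0.0492]
```

```bash
python3 - <<'E'
from h import *
c=json.load(open('pics/w15.json'))['c'];e=json.load(open('pics/w16.json'))['c']
print(onplane(c,(279.5,156),.026)-[0,.024,0],onplane(c,(279.5,156),.004)-[0,.0185,0],onplane(c,(279.5,222),.06)+[0,.0235,0])
print(onplane(e,(275,122),.058)+[0,.024,0],onplane(e,(275,55),.058)-[0,.024,0],onplane(e,(275,55),.026)-[0,.024,0])
print('height', tri([ray(c,(279.5,222)),ray(e,(275,122))]))
E
```

```text
[0.50129899 0.42171768 0.026     ] [0.50133453 0.42386082 0.004     ] [0.50132368 0.42182722 0.06      ]
[0.50118688 0.42361248 0.058     ] [0.501367   0.42216809 0.058     ] [0.50126605 0.42543629 0.026     ]
height [0.50126377 0.4000227  0.06501656]
```

```bash
python3 -m handwheel '[[[1.4,-0.02,0],[0,0,0],75],[[2.82,-0.02,0.5],[0,0,0],75],[[2.82,-0.02,2],[0,0,0],75],[[2.82,-0.02,2.6],[0,0,0],75],[[2.82,-0.02,2.6],[0,0,0],75],[[2.82,-0.02,2.6],[0,0,0],75]]' >/dev/null;python3 look.py w17; python3 nose.py w17; python3 - <<'E'
from h import *
c=json.load(open('pics/w17.json'))['c'];print(proj(c,[[.501,.4225,.058],[.477,.4225,.058],[.525,.4225,.058],[.501,.4465,.026],[.501,.3985,.06]]))
E
```

```text
22.5 [0.5007 0.424  0.1274] [[0.0, 1.0, 0.001], [1.0, -0.0, 0.001], [0.001, 0.001, -1.0]] 0.8780890469980218 [0.7  0.54 0.02 1.05 0.   2.27]
w17 (np.int64(271), np.int64(239)) bbox (238, 188, 78, 91) ell [276.3 232.9] [77.8 91.7] [100 111 117] [ 95 128 158] 5543.5
[0.5012 0.4254 0.058 ] [ 0.0005  0.0014 -0.0694] [0.0468 0.0551]
[[275.9420568  237.44395683]
 [236.1455679  237.46300785]
 [315.72315581 237.42325049]
 [275.98849641 186.61137274]
 [275.97347466 275.0067427 ]]
```

```bash
python3 -m handwheel '[[[-0.08,0.02,1.3],[0,0,0],75],[[-0.08,0.02,2.8],[0,0,0],75],[[-0.08,0.02,3.2],[0,0,0],75],[[-0.08,0.02,3.2],[0,0,0],40],[[-0.08,0.02,3.2],[0,0,0],40],[[-0.08,0.02,3.2],[0,0,0],40],[[-0.08,0.02,3.2],[0,0,0],40],[[-0.08,0.02,3.2],[0,0,0],40]]' 35;  python3 -m handwheel '[[[0,0,-1],[0,0,0],40],[[0,0,-2.8],[0,0,0],40],[[0,0,-4.6],[0,0,0],40],[[0,0,-6.3],[0,0,0],40],[[0,0,-7.8],[0,0,0],40],[[0,0,-7.8],[0,0,0],40]]'; python3 look.py w18
```

```text
time: 23.55
eef_pos: [0.5021, 0.4218, 0.0323]
eef_rot: [0.0, 0.707, 0.707, 0.002]
force: [-0.8, 0.3, 7.3]
gripper_width: 0.55
finger_force: 36.4
time: 24.3
eef_pos: [0.5025, 0.4221, 0.2693]
eef_rot: [0.0, 0.707, 0.707, 0.004]
force: [0.1, -0.3, -1.3]
gripper_width: 0.55
finger_force: 36.5
24.3 [0.5025 0.4221 0.2693] [[0.001, 1.0, 0.007], [1.0, -0.001, 0.006], [0.006, 0.007, -1.0]] 0.5502652919121478 [ 0.7   0.48  0.3   1.38 -0.    2.27]
```

```bash
python3 -m handwheel '[[[-1.2,0.05,0],[0,0,0],40],[[-3,0.1,0],[0,0,0],40],[[-4.8,0.23,0],[0,0,0],40],[[-6.6,0.23,0],[0,0,0],40],[[-8.4,0.23,0],[0,0,0],40],[[-10,0.23,0],[0,0,0],40],[[-11,0.23,0],[0,0,0],40],[[-11.39,0.23,0],[0,0,0],40],[[-11.39,0.23,0],[0,0,0],40],[[-11.39,0.23,0],[0,0,0],40]]' ; python3 look.py w19
```

```text
time: 25.6
eef_pos: [0.5073, 0.0799, 0.2638]
eef_rot: [-0.0, 0.707, 0.707, -0.0]
force: [-0.4, 0.6, 0.0]
gripper_width: 0.553
finger_force: 36.5
25.6 [0.5073 0.0799 0.2638] [[-0.0, 1.0, -0.001], [1.0, 0.0, 0.0], [0.0, -0.001, -1.0]] 0.5531820662992158 [ 0.16  0.23 -0.1   1.25  0.    1.73]
```

```bash
python3 -m handwheel '[[[0.01,0.06,0.6],[0,0,0],40],[[0.01,0.06,1.0],[0,0,0],40],[[0.01,0.06,1.2],[0,0,0],40],[[0.01,0.06,1.4],[0,0,0],40],[[0.01,0.06,1.6],[0,0,0],40]]'
```

```text
time: 26.28
eef_pos: [0.5094, 0.0793, 0.2163]
eef_rot: [0.0, 0.707, 0.707, 0.0]
force: [0.7, 0.0, -1.0]
gripper_width: 0.555
finger_force: 36.5
```

```bash
python3 -m handwheel '[[[0,0,0.15],[0,0,0],40],[[0,0,0.3],[0,0,0],40],[[0,0,0.4],[0,0,0],40],[[0,0,0.4],[0,0,0],40]]'
```

```text
time: 26.78
eef_pos: [0.5109, 0.0794, 0.206]
eef_rot: [0.001, 0.707, 0.707, 0.002]
force: [0.5, 0.2, 6.0]
gripper_width: 0.553
finger_force: 36.7
```

```bash
python3 -m handwheel '[[[0,0,0],[0,0,0],65],[[0,0,0],[0,0,0],75],[[0,0,0],[0,0,0],75],[[0,0,-1],[0,0,0],75],[[0,0,-2.5],[0,0,0],75],[[0,0,-4],[0,0,0],75],[[-2,0,-4.5],[0,0,0],75],[[-4,0,-4.5],[0,0,0],75],[[-4,0,-4.5],[0,0,0],75],[[-4,0,-4.5],[0,0,0],75]]'; python3 - <<'E'
from h import *
a=cv2.imread('pics/side0.png').astype(int);c=robot.get_calibration('side');im=robot.capture('side')[:,:,::-1]
m=((abs(im.astype(int)-a).max(2)>25)*255).astype('uint8')
P=proj(c,[[.5095,.0795,z] for z in(.268,.232,.2,.13,.092)]);print(P.round(1).tolist())
for u,v in P.astype(int):
    v=v+3;r=np.flatnonzero(m[v,u-40:u+40]);print(v,u-40+r[0],u-40+r[-1],len(r),im[v,u])
u,v=P[0].astype(int);print('top row',v-20+np.flatnonzero(m[v-20:v+20,u])[0])
print(im[P[1].astype(int)[1]-5:P[3].astype(int)[1]:3,u].mean(1).round().astype(int))
E
```

```text
time: 28.02
eef_pos: [0.5089, -0.0406, 0.339]
eef_rot: [-0.001, 0.708, 0.707, 0.0]
force: [0.1, 0.5, -0.7]
gripper_width: 0.876
finger_force: 0.0
[[260.7, 143.0], [260.5, 157.0], [260.3, 169.1], [260.0, 194.4], [259.8, 207.6]]
145 260 264 5 [142 152 158]
159 252 271 17 [87 94 96]
172 253 271 19 [69 71 72]
197 252 299 18 [115 132 143]
210 252 270 19 [130 137 147]
top row 145
[146 134 108  85  79  77  77  71 135 136 137 137 134 135 132]
```

```bash
python3 -c "
from bench import robot
print(robot.close_job())"
```

```text
the job is handed in; nothing more can be done
None
```

The rocket is dry-fitted on the stand (booster, avionics bay, payload tube, nose cone), each pushed down to a firm stop, and the job is handed in; the judge's result was not shown, and the nose was checked by numbers only.

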